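Release the cabinet key from its sprung keeper

ROBOT

A 6-joint arm with a two-finger parallel gripper is mounted at the origin on the work surface. World frame = base frame: x ahead of the robot, y to its left, z up, the work surface at z = 0. Lengths are in m, angles in rad, forces in N, time in s.
With the tool pointing down it reaches from about 0.4 to 0.825 m from the base axis. Payload 7 kg.
Tool frame: the origin (TCP) lies between the finger pads; the fingertips stand 22 mm ahead of it and the grasp point (between the pads) lies 3 mm ahead of it; z points along the fingers, y is the direction in which the jaws open and shut (so a half turn about z gives the same grasp; the last joint's range is limited). The gripper opens to 88 mm and grips with 3 to 60 N. Pads are 19 mm wide; open, the fingers measure 130 mm over their backs; the gripper's body (78 mm by 193 mm) begins 47 mm behind the grasp point.
Start: joints at [-1.013, 0.359, 0.012, 0, -1.224, -0.288], TCP at [0.18, -0.651, 0.249] pointing down, gripper open.
Joint ranges: [-3.07, 3.07], [-1.43, 2.12], [-1.02, 1.25], [-3.03, 1.67], [-3.05, -0], [-3.03, 3.03]. Speed limits (rad/s): [2.39, 2.39, 3.01, 3.14, 3.14, 3.14].

INTERFACE

Orientations are given as [roll, pitch, yaw] about the fixed x, y, z axes, in that order (R = Rz(yaw) Ry(pitch) Rx(roll)).
In Python, from station import * gives the robot as it stands. The module is installed in compiled form; this text tells all that it offers.
- The arm moves only by the tool move_arm, never from a script. Its argument "rows" is a list of rows, each an object with "delta_rot": the turn, a rotation vector about the world's x, y, z in degrees, a list of three; "delta_pos": the shift along the world's x, y, z in cm, a list of three; "hand": the finger opening in cm, from 0 to 8.76. A call has exactly 10 rows; each row shifts and turns the commanded pose from where the row before left it; what a row does not reach is not made up. A row lasts 1/10 s, in which the tool goes at most 50 mm and 8.59 degrees, less where a joint would pass 70% of its speed; a pose out of reach is approached as far as the arm can. A call is refused whole if a number of a shift passes 5 or a number of a turn 8.59, either way. A call with a gripper value outside its range is refused whole. The fingers move at their own pace and stop on an object; "force" is the grip in N (left out, the last holds). Time passes only in rows, so rows that do not move let the fingers close, or fill a call up. It gives the time, the measured TCP pose, the force and the opening at its end, in the units of the state.
- get_state(): the state, without advancing time (a new reading comes with each control period).
- grab_frame(name): name is "scene" or "top" or "wrist"; returns the picture (400x640x3 uint8, blue, green, red); there is no depth.
- camera_info(name): a dict with "camera_matrix" (3x3 intrinsics, pixels), "world_from_camera" (4x4, takes a point from camera to world coordinates); the wrist camera has in their place "T_tool_cam" (4x4, takes a point from camera to tool coordinates, whose origin is the TCP and whose axes are the flange's). Camera axes: x right, y down, z forward; pixel columns grow to the right and rows downward; lengths in m; the calibration is good to about 2 mm. A picture is of the moment at which its call begins: read the wrist's pose just before it. camera_info takes no time and is no camera call.
- job_done(): hands the job in, once; it reports no verdict.
The state is a dict: "t": time; "q": joint angles; "qd": joint speeds; "joint_efforts": joint torques, N m; "eef_pos": TCP position; "ee_rot": TCP orientation; "force": force on the tool from outside, world axes, zero at the start; "moment": the same for the moment, N m; "width": finger opening in m.
Only numpy, scipy, OpenCV 4.12 (cv2) and the standard library are available. Lean on these libraries where they do the work, as an engineer would, in place of code of your own. Each camera call takes 0.05 s, during which the arm holds its last target.

TASK

The cabinet key hangs on the spring bar of one of the two key keepers on the desk. Pick up the forked tool, set its prongs over that bar and push the bar's round collar back against its spring until the key drops into the catch tray below, then let the bar spring home and stand the tool upright on the desk again. Leave the plain tag hanging on the other keeper, and do not touch the key with the gripper.

Things in the scene. Friction and masses are not known exactly. Their poses are not given: they have to be found in the camera images.
- fork: Forked tool standing on its two prong ends, 0.2 kg. Origin: centre of its underside, z up. Black grip block 38 (x) by 26 mm (y), 54 to 106 mm above the origin: grip it from above across the 26 mm. Below, a steel fork 46 (x) by 26 mm (y): two 12 mm prongs, between them a slot 22 mm wide in x, open below and through along y, its roof 42 mm above the origin. Same either way round.
- bar: Spring bar holding the key: level 8 mm rod along y. Origin: centre of its collar (36 mm across, 6 mm thick), 85 mm above the desk, z up. Push the collar 26 to 30 mm (stop) to +y to free the key (3 to 6.6 N); it springs home. Fork goes over the bare rod, y -49 to -3 mm, between collar and fixed cheek (100 mm tall, 26 mm wide, y -57 to -49). A 102 mm tall spring barrel starts at y +35 mm.
- key: Brass key, 56 mm long, 8 mm thick: square 30 mm bow with a 16 mm window on the rod, narrow toothed blade below (along its -z, to 41 mm from the origin). Origin: window centre, hanging 4 mm below the rod's axis, about 69 mm to -y of the collar, in a 24 mm gap between two cheeks. It falls into the tray below (104 mm along the bar's x, rim 20 mm high), its floor 6 mm above the desk.
- tag: Bystander: brass tag with the same bow but a plain plate 66 mm wide and 24 mm high in place of the blade, hanging the same way on the bar of the other, identical keeper (fixed to the desk, like the key's). Origin: centre of its window. Leave it hanging.

How it is judged:
By the outcome, as a careful person would: the job done as asked, in the order asked, and still so for the second after the job is handed in, with the robot touching nothing.
It also fails if it takes over 48 s, if anything falls off the work surface, if the arm or the gripper's body presses on something with over 40 N, if the wrist force passes 120 N, or if a joint passes its speed limit or range.

## Working session

There is one attempt and no reset: what is moved stays moved. The work goes in short steps, Python scripts to look and compute and a tool call to move; the robot and the scene stay as the last step left them, time stands still between calls to the robot, and variables do not carry over. Pictures are saved under pics/ and viewed, and the job is handed in when it is done.

Besides the shell and the picture viewer there is one more tool, called after ">>>" as a command line: name --argument value ..., lists and objects as JSON in quotes. move_arm: Moves the arm, as the interface text tells. Its arguments: {"type":"object","properties":{"rows":{"type":"array"},"force":{"type":"number"}},"required":["rows"]}

```bash
mkdir -p pics; python3 - <<'E'
from station import *
import cv2,numpy as np
np.set_printoptions(precision=4,suppress=True)
s=get_state();print(s)
for n in ["scene","top","wrist"]:
    cv2.imwrite(f"pics/{n}0.png",grab_frame(n)); print(n,camera_info(n))
E
```

```text
{'t': 0.0, 'q': array([-1.0129,  0.3594,  0.0111, -0.0003, -1.2241, -0.2881]), 'qd': array([-0.0012,  0.0008,  0.0007,  0.0011,  0.0011,  0.0003]), 'joint_efforts': array([ -0.0003, -58.2713,  29.3045,   6.9971,   0.0066,  -0.0002]), 'eef_pos': array([ 0.1798, -0.6501,  0.2476]), 'ee_rot': array([ 3.1399, -0.0002, -2.8719]), 'force': array([0.2739, 0.1818, 0.1826]), 'moment': array([-0.0289,  0.0097, -0.0023]), 'width': 0.08780072059911904}
scene {'camera_matrix': array([[380.5076,   0.    , 322.6513],
       [  0.    , 380.5076, 197.9206],
       [  0.    ,   0.    ,   1.    ]]), 'world_from_camera': array([[ 0.8175,  0.4265, -0.387 ,  0.7858],
       [ 0.5757, -0.5894,  0.5667, -0.3701],
       [ 0.0136, -0.686 , -0.7274,  0.5474],
       [ 0.    ,  0.    ,  0.    ,  1.    ]])}
top {'camera_matrix': array([[510.5005,   0.    , 316.2299],
       [  0.    , 510.5005, 193.1183],
       [  0.    ,   0.    ,   1.    ]]), 'world_from_camera': array([[ 0.0173, -0.9882,  0.1521,  0.4128],
       [-0.9996, -0.0201, -0.0174,  0.0006],
       [ 0.0203, -0.1517, -0.9882,  0.8967],
       [ 0.    ,  0.    ,  0.    ,  1.    ]])}
wrist {'camera_matrix': array([[336.8261,   0.    , 317.6847],
       [  0.    , 336.8261, 199.9489],
       [  0.    ,   0.    ,   1.    ]]), 'T_tool_cam': array([[ 0.0001, -0.9681, -0.2506,  0.0671],
       [ 1.    ,  0.0002, -0.0002, -0.0007],
       [ 0.0002, -0.2506,  0.9681, -0.136 ],
       [ 0.    ,  0.    ,  0.    ,  1.    ]])}
```

View pics/scene0.png

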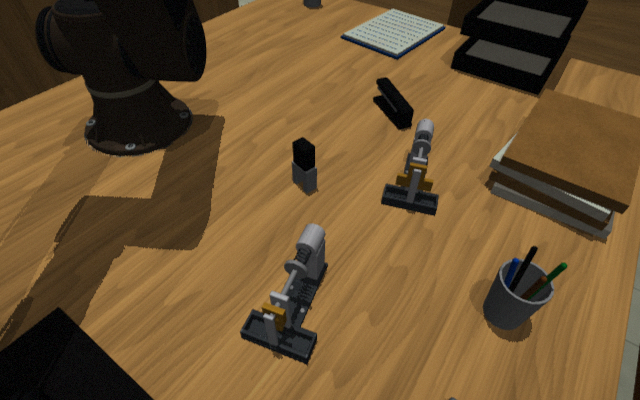

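View pics/top0.png

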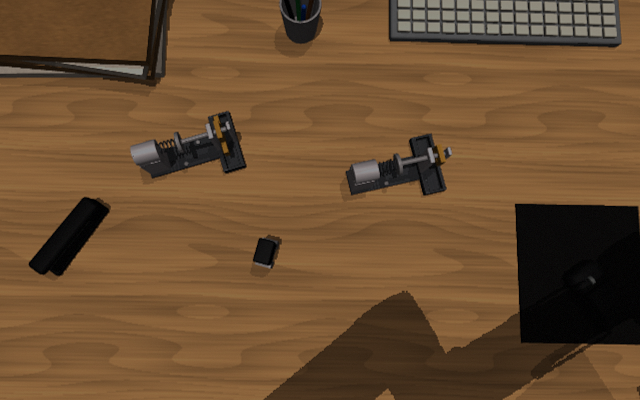

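View pics/wrist0.png

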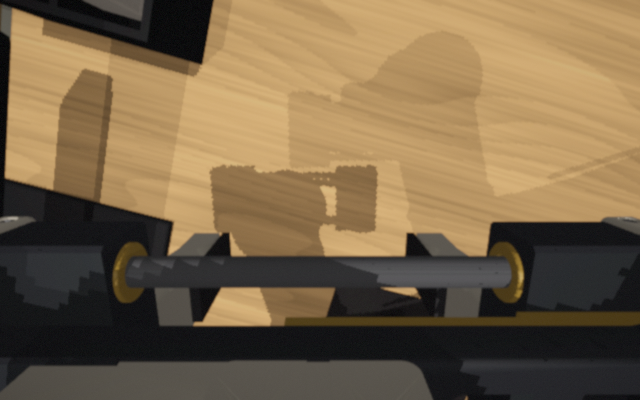

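The scene picture shows the fork near (304,165), one keeper near (290,285) and the other near (413,165). In the top picture the fork is at (266,252), with the keepers at (400,165) and (190,145). Next I'll enlarge these to find the key.

```bash
python3 - <<'E'
import cv2
import numpy as np
s=cv2.imread("pics/scene0.png");t=cv2.imread("pics/top0.png")
def crop(im,x,y,w,h,k,n):
    cv2.imwrite(n,cv2.convertScaleAbs(cv2.resize(im[y:y+h,x:x+w],None,fx=k,fy=k,interpolation=cv2.INTER_CUBIC),alpha=1.6,beta=10))
crop(s,230,215,110,150,4,"pics/c1.png")
crop(s,365,110,90,110,5,"pics/c2.png")
crop(t,120,100,140,90,5,"pics/c3.png")
crop(t,335,120,130,90,5,"pics/c4.png")
crop(t,235,220,60,60,8,"pics/c5.png")
E
```

```text
(no output)
```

View pics/c1.png

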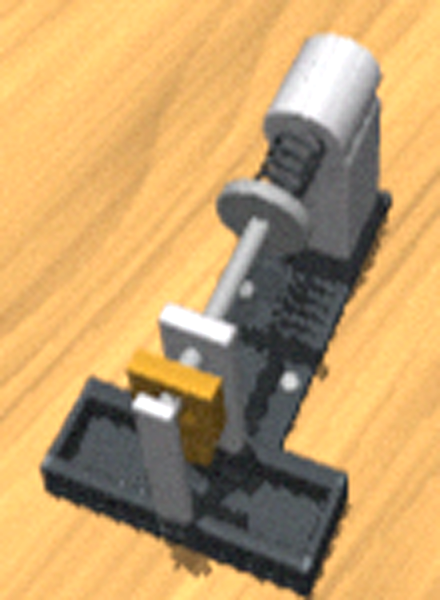

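View pics/c2.png

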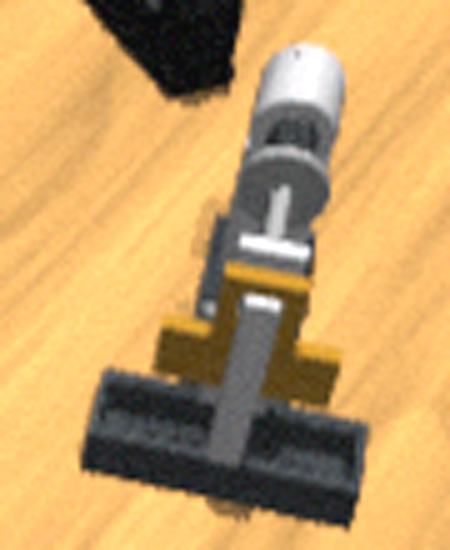

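View pics/c3.png

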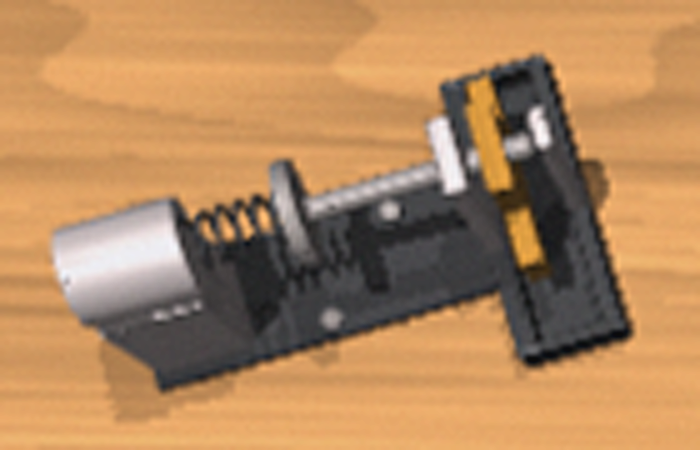

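View pics/c4.png

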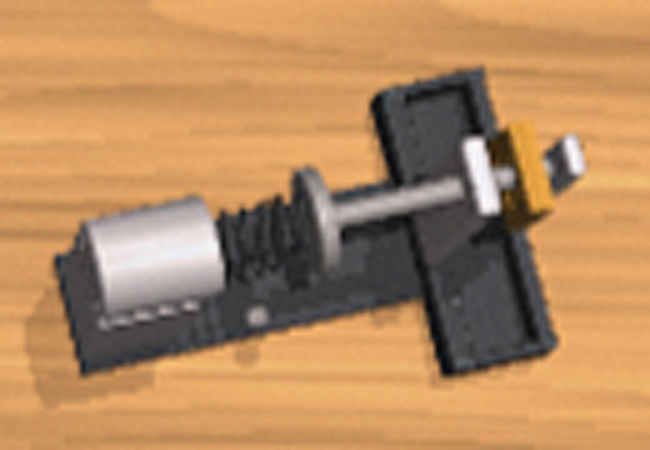

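View pics/c5.png

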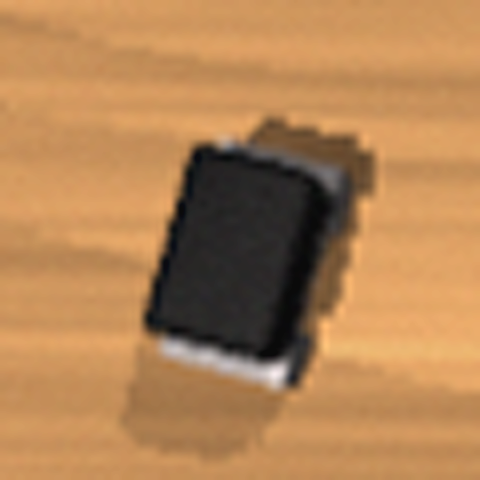

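The key, with its narrow blade, hangs on the keeper at top (400,165). The other keeper, at (190,145), has the wide plate, so that one is the tag. Now I'll fit the poses.

```bash
cat > h.py <<'E'
from station import *
import cv2,numpy as np
from scipy.optimize import least_squares
from scipy.spatial.transform import Rotation as Ro
np.set_printoptions(precision=4,suppress=True)
CI={n:camera_info(n) for n in ["scene","top"]}
def proj(n,P):
    c=CI[n];T=np.linalg.inv(c["world_from_camera"]);p=T[:3,:3]@P+T[:3,3];u=c["camera_matrix"]@p;return u[:2]/u[2]
def place(v,z,L):
    c,s=np.cos(v[2]),np.sin(v[2]);return np.array([v[0]+c*L[0]-s*L[1],v[1]+s*L[0]+c*L[1],z+L[2]])
def fit(obs,z,x0):
    f=lambda v:np.concatenate([proj(n,place(v,z,np.array(L)/1000))-np.array(p) for n,L,p in obs])
    r=least_squares(f,x0,x_scale=[.01,.01,.1]);return r.x,f(r.x).reshape(-1,2)
def ray(n,p,z):
    c=CI[n];T=c["world_from_camera"];d=T[:3,:3]@np.linalg.solve(c["camera_matrix"],[p[0],p[1],1]);o=T[:3,3];return o+d*(z-o[2])/d[2]
E
python3 - <<'E'
from h import *
C4=lambda u,v:(335+u/5-.4,120+v/5-.4)
C1=lambda u,v:(230+u/4-.4,215+v/4-.4)
C5=lambda u,v:(235+u/8-.4,220+v/8-.4)
obs=[("top",(0,-53,15),C4(480,177)),("top",(0,0,0),C4(316,220)),("top",(17,35,0),C4(207,197)),
("scene",(0,-53,15),C1(198,325)),("scene",(0,0,0),C1(263,222))]
v,r=fit(obs,.085,[.45,-.15,.2]);print(v,np.degrees(v[2]));print(r)
for n in("top","scene"):
    print(n,[proj(n,place(v,.085,np.array(L)/1000)).round(1) for L in [(0,-49,0),(0,0,0),(0,-69,-4)]])
o2=[("top",(19*a,13*b,106),C5(*p)) for (a,b),p in {(1,1):(200,148),(1,-1):(328,180),(-1,1):(150,328),(-1,-1):(275,358)}.items()]
# scene: fork top black block corners later
f,r=fit(o2,0,[.3,.1,-.25]);print(f,np.degrees(f[2]));print(r)
print(proj("scene",np.array([f[0],f[1],.106])),[proj("scene",place(f,0,np.array(L)/1000)).round(1) for L in [(19,13,106),(19,-13,106),(-19,13,106),(-19,-13,106)]])
s=cv2.imread("pics/scene0.png")
cv2.imwrite("pics/c6.png",cv2.convertScaleAbs(cv2.resize(s[125:205,275:335],None,fx=7,fy=7,interpolation=cv2.INTER_CUBIC),alpha=2,beta=20))
E
```

```text
[ 0.5888 -0.1465  0.2568] 14.716152075704791
[[ 1.0937 -0.6742]
 [ 0.4524  0.2128]
 [-1.1289 -0.2207]
 [-0.2789 -0.0938]
 [ 0.0534 -0.6442]]
top [array([427.1, 157. ]), array([398.3, 163.8]), array([438.2, 154.7])]
scene [array([280.9, 298.8]), array([295.4, 269.5]), array([274.7, 313.3])]
[ 0.4425  0.0648 -0.2396] -13.72860559501981
[[-0.0199 -0.9942]
 [ 0.2438 -0.6835]
 [-0.4875  0.521 ]
 [ 0.267   1.1289]]
[302.9513 143.6455] [array([315. , 145.8]), array([304. , 151.7]), array([301.9, 136. ]), array([291. , 141.6])]
```

View pics/c6.png

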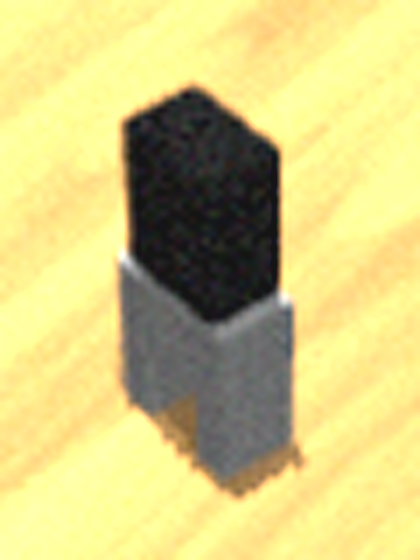

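>>> move_arm --rows '[{"delta_rot": [0,0,-2.9],"delta_pos": [2.7,3.5,0],"hand": 8.0},{"delta_rot": [0,0,-2.9],"delta_pos": [2.7,3.5,0],"hand": 8.0},{"delta_rot": [0,0,-2.9],"delta_pos": [2.7,3.5,0],"hand": 8.0},{"delta_rot": [0,0,-2.9],"delta_pos": [2.7,3.5,0],"hand": 8.0},{"delta_rot": [0,0,-2.9],"delta_pos": [2.7,3.5,0],"hand": 8.0},{"delta_rot": [0,0,-2.9],"delta_pos": [2.7,3.5,0],"hand": 8.0},{"delta_rot": [0,0,-2.9],"delta_pos": [2.7,3.5,0],"hand": 8.0},{"delta_rot": [0,0,-2.9],"delta_pos": [2.7,3.5,0],"hand": 8.0},{"delta_rot": [0,0,-2.9],"delta_pos": [2.7,3.5,0],"hand": 8.0},{"delta_rot": [0,0,-2.9],"delta_pos": [2.7,3.5,0],"hand": 8.0}]'

```text
t: 1.15
eef_pos: [0.4506, -0.2989, 0.2486]
ee_rot: [3.142, 0.0, 2.903]
force: [0.4, -0.5, -0.2]
width: 0.0798
```

```bash
python3 - <<'E'
from h import *
s=get_state();print(s['t'],s['eef_pos'],np.degrees(s['ee_rot']),s['q'])
C5=lambda u,v:(235+u/8-.4,220+v/8-.4)
C6=lambda u,v:(275+u/7-.4,125+v/7-.4)
o2=[("top",(19*a,13*b,106),C5(*p)) for (a,b),p in {(1,1):(200,148),(1,-1):(328,180),(-1,1):(150,328),(-1,-1):(275,358)}.items()]
o2+=[("scene",(-19,-13,106),C6(125,125)),("scene",(-19,13,106),C6(195,87)),("scene",(19,13,106),C6(278,150)),("scene",(-23,-13,54),C6(122,258)),("scene",(23,-13,0),C6(225,482)),("scene",(23,13,0),C6(292,443))]
f,r=fit(o2,0,[.3,.1,-.25]);print(f,np.degrees(f[2]));print(r)
# yaw as mod 180 test
E
```

```text
1.15 [ 0.4506 -0.2989  0.2486] [179.9951   0.0075 166.3417] [-0.2231  0.1378 -0.2845 -0.0001 -1.1483 -1.5861]
[ 0.443   0.0648 -0.2479] -14.20086442696676
[[ 0.0687 -1.3293]
 [ 0.2933 -0.8847]
 [-0.5945  0.1278]
 [ 0.12    0.8714]
 [-1.2009 -0.8901]
 [-0.1987 -0.9821]
 [ 0.8951 -0.1307]
 [-0.7829  0.2343]
 [-0.211   0.3958]
 [ 0.1942  0.0432]]
```

>>> move_arm --rows '[{"delta_rot": [0,0,-0.05],"delta_pos": [-0.08,3.8,-0.4],"hand": 8.0},{"delta_rot": [0,0,-0.05],"delta_pos": [-0.08,3.8,-0.4],"hand": 8.0},{"delta_rot": [0,0,-0.05],"delta_pos": [-0.08,3.8,-0.4],"hand": 8.0},{"delta_rot": [0,0,-0.05],"delta_pos": [-0.08,3.8,-0.4],"hand": 8.0},{"delta_rot": [0,0,-0.05],"delta_pos": [-0.08,3.8,-0.4],"hand": 8.0},{"delta_rot": [0,0,-0.05],"delta_pos": [-0.08,3.8,-0.4],"hand": 8.0},{"delta_rot": [0,0,-0.05],"delta_pos": [-0.08,3.8,-0.4],"hand": 8.0},{"delta_rot": [0,0,-0.05],"delta_pos": [-0.08,3.8,-0.4],"hand": 8.0},{"delta_rot": [0,0,-0.05],"delta_pos": [-0.08,3.0,-0.4],"hand": 8.0},{"delta_rot": [0,0,-0.05],"delta_pos": [-0.04,3.0,-0.4],"hand": 8.0}]'

```text
t: 2.15
eef_pos: [0.4418, 0.0649, 0.2085]
ee_rot: [3.141, 0.0, 2.897]
force: [0.1, 0.1, -0.2]
width: 0.08
```

```bash
python3 - <<'E'
from h import *
s=get_state();print(s['t'],s['eef_pos'],np.degrees(s['ee_rot']),s['q'])
cv2.imwrite("pics/w1.png",cv2.convertScaleAbs(grab_frame("wrist"),alpha=1.5,beta=10))
R=Ro.from_euler('xyz',s['ee_rot']).as_matrix();T=np.eye(4);T[:3,:3]=R;T[:3,3]=s['eef_pos']
ci=camera_info("wrist");W=np.linalg.inv(T@ci["T_tool_cam"])
f=[.443,.0648,-.2479]
for L in [(19,13,106),(19,-13,106),(-19,13,106),(-19,-13,106),(23,13,54),(23,-13,54)]:
    p=W[:3,:3]@place(f,0,np.array(L)/1000)+W[:3,3];u=ci["camera_matrix"]@p;print(L,(u[:2]/u[2]).round(1))
E
```

```text
2.15 [0.4418 0.0649 0.2085] [179.9858   0.0042 165.9924] [ 0.5896  0.0068 -0.5269 -0.0001 -1.0369 -2.4048]
(19, 13, 106) [336.  232.4]
(19, -13, 106) [301.4 232.3]
(-19, 13, 106) [337.  182.7]
(-19, -13, 106) [300.9 182.6]
(23, 13, 54) [332.9 216.8]
(23, -13, 54) [304.1 216.7]
```

View pics/w1.png

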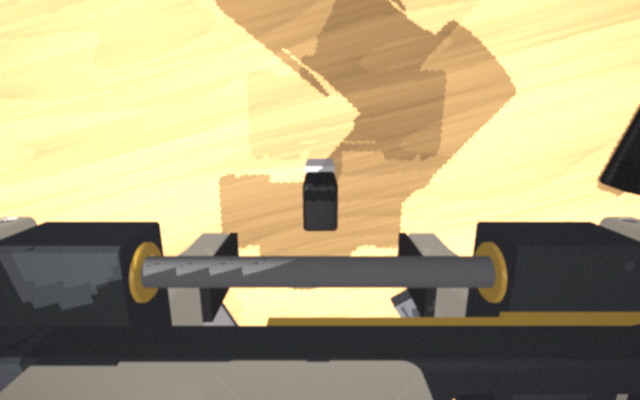

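The block top at (304–337, 185–231) agrees with the prediction. I'll descend and grip.

>>> move_arm --rows '[{"delta_rot": [0,0,0],"delta_pos": [0.1,0,-1.6],"hand": 8.0},{"delta_rot": [0,0,0],"delta_pos": [0,0,-2.0],"hand": 8.0},{"delta_rot": [0,0,0],"delta_pos": [0,0,-2.0],"hand": 8.0},{"delta_rot": [0,0,0],"delta_pos": [0,0,-2.0],"hand": 6.0},{"delta_rot": [0,0,0],"delta_pos": [0,0,-2.0],"hand": 5.0},{"delta_rot": [0,0,0],"delta_pos": [0,0,-1.6],"hand": 4.0},{"delta_rot": [0,0,0],"delta_pos": [0,0,-1.0],"hand": 4.0},{"delta_rot": [0,0,0],"delta_pos": [0,0,-0.5],"hand": 4.0},{"delta_rot": [0,0,0],"delta_pos": [0,0,0],"hand": 3.4},{"delta_rot": [0,0,0],"delta_pos": [0,0,0],"hand": 3.0}]' --force 40

```text
t: 3.2
eef_pos: [0.4437, 0.0636, 0.0821]
ee_rot: [3.141, 0.001, 2.897]
force: [0.6, 0.3, -0.4]
width: 0.0325
```

>>> move_arm --rows '[{"delta_rot": [0,0,0],"delta_pos": [0,0,0],"hand": 2.8},{"delta_rot": [0,0,0],"delta_pos": [0,0,0],"hand": 2.6},{"delta_rot": [0,0,0],"delta_pos": [0,0,0],"hand": 2.4},{"delta_rot": [0,0,0],"delta_pos": [0,0,0],"hand": 2.0},{"delta_rot": [0,0,0],"delta_pos": [0,0,0],"hand": 2.0},{"delta_rot": [0,0,0],"delta_pos": [0,0,0],"hand": 2.0},{"delta_rot": [0,0,0],"delta_pos": [0,0,0.3],"hand": 2.0},{"delta_rot": [0,0,0],"delta_pos": [0,0,1],"hand": 2.0},{"delta_rot": [0,0,0],"delta_pos": [0,0,2],"hand": 2.0},{"delta_rot": [0,0,0],"delta_pos": [0,0,2],"hand": 2.0}]' --force 45

```text
t: 4.2
eef_pos: [0.4426, 0.063, 0.1352]
ee_rot: [-3.14, -0.001, 2.896]
force: [1.0, -0.1, -1.4]
width: 0.0264
```

```bash
python3 - <<'E'
from h import *
s=get_state();print(s['t'],s['eef_pos'],np.degrees(s['ee_rot']),s['force'],s['width'])
t=grab_frame("scene")
cv2.imwrite("pics/s2.png",cv2.convertScaleAbs(cv2.resize(t[20:220,200:460],None,fx=3,fy=3,interpolation=cv2.INTER_CUBIC),alpha=1.6,beta=10))
E
```

```text
4.2 [0.4426 0.063  0.1352] [-179.9259   -0.0736  165.951 ] [ 0.9734 -0.0894 -1.4026] 0.026370007141103442
```

View pics/s2.png

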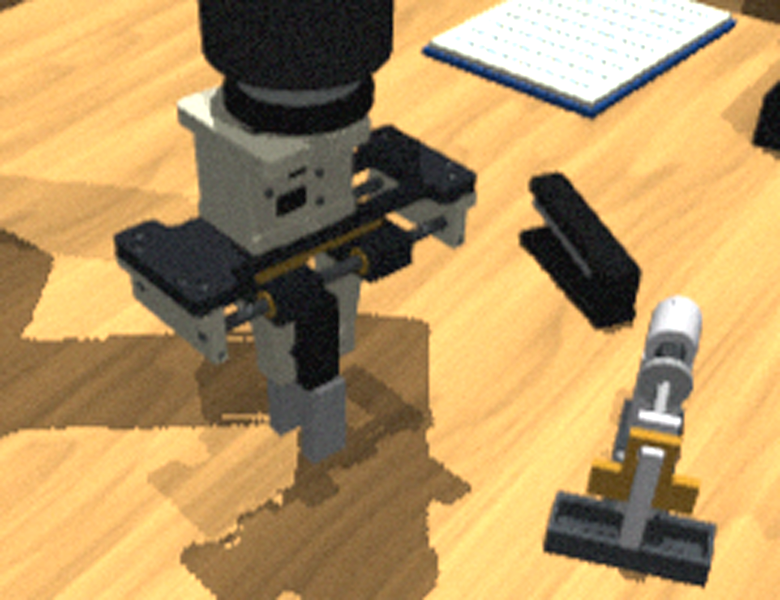

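The fork is lifted and held at 26.4 mm. Before the transit I'll check the keeper's yaw against the tray edges.

```bash
python3 - <<'E'
from h import *
C4=lambda u,v:(335+u/5-.4,120+v/5-.4)
C1=lambda u,v:(230+u/4-.4,215+v/4-.4)
for n,a,b in [("top",C4(487,72),C4(555,345)),("top",C4(372,100),C4(440,372)),("scene",C1(45,467),C1(308,578)),("top",C4(478,185),C4(340,215))]:
    z=.02 if n=="scene" or a[0]!=C4(478,185)[0] else .085
    A=ray(n,a,z);B=ray(n,b,z);d=A-B;print(A,B,np.degrees(np.arctan2(d[1],d[0])))
E
```

```text
[ 0.6583 -0.2188  0.02  ] [ 0.5604 -0.241   0.02  ] 12.77598869000368
[ 0.6471 -0.1777  0.02  ] [ 0.55   -0.2005  0.02  ] 13.213685070625242
[ 0.5614 -0.2418  0.02  ] [ 0.6611 -0.2186  0.02  ] -166.88223893608878
[ 0.6019 -0.199   0.085 ] [ 0.5909 -0.1536  0.085 ] -76.37096592231087
```

>>> move_arm --rows '[{"delta_rot": [0,0,2.9],"delta_pos": [1.0,-1.5,2.5],"hand": 2.0},{"delta_rot": [0,0,2.9],"delta_pos": [1.5,-2.4,3],"hand": 2.0},{"delta_rot": [0,0,2.9],"delta_pos": [1.5,-2.5,3],"hand": 2.0},{"delta_rot": [0,0,2.9],"delta_pos": [1.7,-2.5,1.5],"hand": 2.0},{"delta_rot": [0,0,2.9],"delta_pos": [1.7,-2.5,0],"hand": 2.0},{"delta_rot": [0,0,2.9],"delta_pos": [1.7,-2.7,0],"hand": 2.0},{"delta_rot": [0,0,2.9],"delta_pos": [1.7,-2.7,0],"hand": 2.0},{"delta_rot": [0,0,2.9],"delta_pos": [1.7,-2.7,0],"hand": 2.0},{"delta_rot": [0,0,2.9],"delta_pos": [1.7,-2.5,0],"hand": 2.0},{"delta_rot": [0,0,2.7],"delta_pos": [1.1,-1.5,0],"hand": 2.0}]'

```text
t: 5.25
eef_pos: [0.5965, -0.1734, 0.2341]
ee_rot: [3.141, -0.001, -2.883]
force: [-1.2, 0.5, -3.2]
width: 0.0257
```

```bash
python3 - <<'E'
from h import *
s=get_state();print(s['t'],s['eef_pos'],np.degrees(s['ee_rot']),s['force'],s['width'])
for n,(x,y,w,h) in {"scene":(200,100,200,270),"top":(320,80,180,140)}.items():
    t=grab_frame(n);k=3 if n=="scene" else 4
    cv2.imwrite(f"pics/{n}3.png",cv2.convertScaleAbs(cv2.resize(t[y:y+h,x:x+w],None,fx=k-.8*(n=="scene"),fy=k-.8*(n=="scene"),interpolation=cv2.INTER_CUBIC),alpha=1.6,beta=10))
w=grab_frame("wrist");cv2.imwrite("pics/w3.png",cv2.convertScaleAbs(w,alpha=1.5,beta=10))
E
```

```text
5.25 [ 0.5965 -0.1734  0.2341] [ 179.9818   -0.0786 -165.1977] [-1.198   0.5196 -3.2406] 0.0256674413058124
```

View pics/scene3.png

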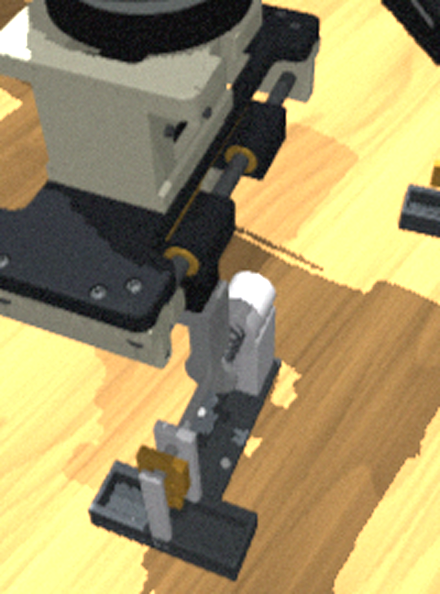

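View pics/w3.png

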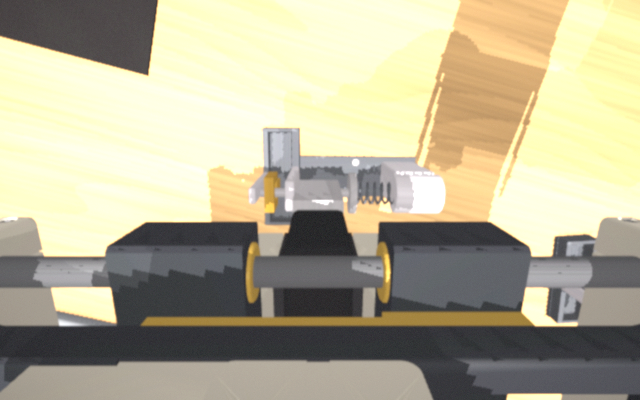

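```bash
python3 - <<'E'
import cv2
w=cv2.imread("pics/w3.png")[115:255,225:455]
cv2.imwrite("pics/w3c.png",cv2.resize(cv2.convertScaleAbs(w,alpha=.85),None,fx=3.4,fy=3.4,interpolation=cv2.INTER_CUBIC))
E
```

```text
(no output)
```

View pics/w3c.png

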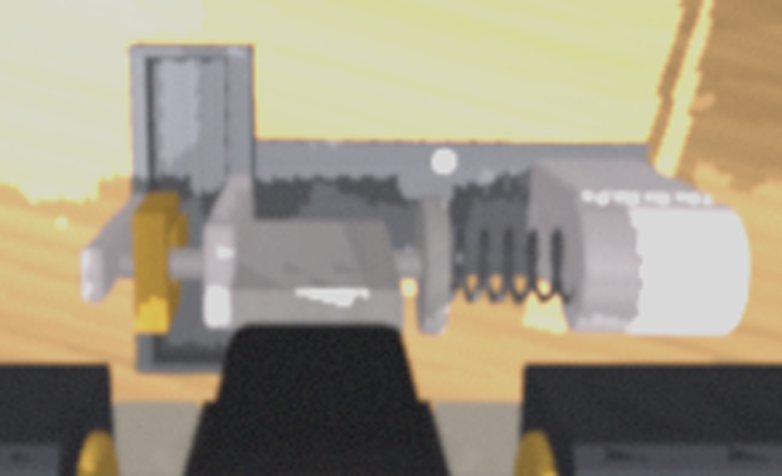

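View pics/top3.png

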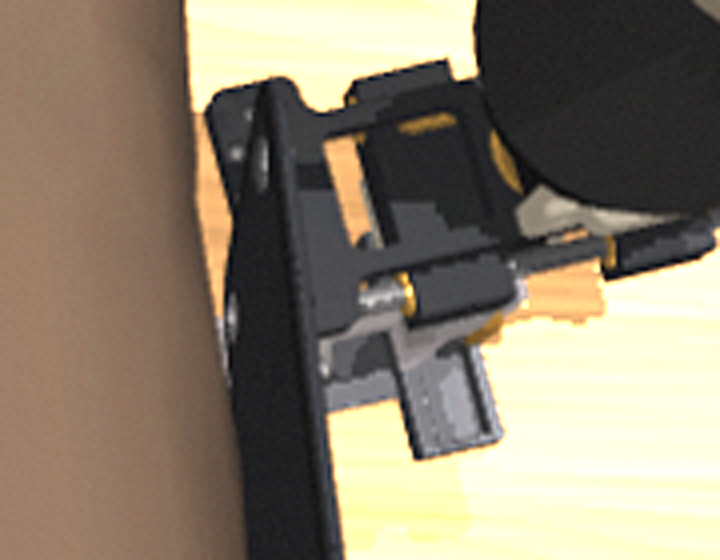

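```bash
cat >> h.py <<'E'
def wristcam(s):
    R=Ro.from_euler('xyz',s['ee_rot']).as_matrix();T=np.eye(4);T[:3,:3]=R;T[:3,3]=s['eef_pos']
    ci=camera_info("wrist");CI["wrist"]={"camera_matrix":ci["camera_matrix"],"world_from_camera":T@ci["T_tool_cam"]}
E
python3 - <<'E'
from h import *
s=get_state();wristcam(s)
C=lambda u,v:(225+u/3.4-.35,115+v/3.4-.35)
C4=lambda u,v:(335+u/5-.4,120+v/5-.4)
C1=lambda u,v:(230+u/4-.4,215+v/4-.4)
for a,b in [((130,45),(137,370)),((255,142),(648,146))]:
    A=ray("wrist",C(*a),.02);B=ray("wrist",C(*b),.02);d=A-B;print(A,B,np.degrees(np.arctan2(d[1],d[0])))
A=ray("wrist",C(185,262),.085);B=ray("wrist",C(405,258),.085);d=B-A;print("rod",A,B,np.degrees(np.arctan2(-d[0],d[1])))
W=[("wrist",(0,-53,15),C(218,275)),("wrist",(0,0,0),C(434,264))]
S=[("top",(0,-53,15),C4(480,177)),("top",(0,0,0),C4(316,220)),("scene",(0,-53,15),C1(198,325)),("scene",(0,0,0),C1(263,222))]
for o in (W,S,W+S):
    v,r=fit(o,.085,[.58,-.15,.23]);print(v,np.degrees(v[2]));print(r.round(2).tolist())
v[2]=np.radians(13.5)
print(place(v,0,[0,-.026,0]),s['eef_pos'])
# fork prong position from wrist image: front lower edge
f=[s['eef_pos'][0],s['eef_pos'][1],s['ee_rot'][2]+np.pi]
for L in [(-23,13,0),(-23,-13,0),(-23,13,54),(-23,-13,54),(-19,13,106),(-19,-13,106)]:
    p=proj("wrist",place(f,s['eef_pos'][2]-.0815,np.array(L)/1000)); print(L,((p-[224.65,114.65])*3.4).round(0))
E
```

```text
[ 0.5593 -0.2403  0.02  ] [ 0.6586 -0.2163  0.02  ] -166.42032246785786
[ 0.578  -0.1972  0.02  ] [ 0.5489 -0.0807  0.02  ] -75.94851964842061
rod [ 0.6036 -0.2058  0.085 ] [ 0.5884 -0.1518  0.085 ] 15.699207503190408
[ 0.5881 -0.1446  0.2414] 13.831286062712449
[[0.51, -0.0], [-0.54, -0.02]]
[ 0.589  -0.146   0.2499] 14.321034671683973
[[0.88, -0.6], [0.18, 0.07], [-0.18, -0.34], [0.37, -0.78]]
[ 0.5884 -0.1452  0.245 ] 14.03981151795546
[[-0.18, 0.4], [-1.2, 0.14], [0.38, -0.11], [-0.36, 0.4], [-0.26, -1.14], [0.44, -1.42]]
[ 0.5945 -0.1704  0.    ] [ 0.5959 -0.1725  0.2337]
(-23, 13, 0) [387. 229.]
(-23, -13, 0) [253. 229.]
(-23, 13, 54) [409. 302.]
(-23, -13, 54) [234. 302.]
(-19, 13, 106) [448. 467.]
(-19, -13, 106) [200. 467.]
```

Both views agree: the bar is at (0.588, -0.145) with a yaw of about 13.8°. I'll correct slightly and descend over the rod.

>>> move_arm --rows '[{"delta_rot": [0,0,-0.5],"delta_pos": [-0.1,0.1,0],"hand": 2.0},{"delta_rot": [0,0,-0.5],"delta_pos": [-0.05,0.1,-0.6],"hand": 2.0},{"delta_rot": [0,0,0],"delta_pos": [0,0,-1.2],"hand": 2.0},{"delta_rot": [0,0,0],"delta_pos": [0,0,-1.4],"hand": 2.0},{"delta_rot": [0,0,0],"delta_pos": [0,0,-1.4],"hand": 2.0},{"delta_rot": [0,0,0],"delta_pos": [0,0,-1.4],"hand": 2.0},{"delta_rot": [0,0,0],"delta_pos": [0,0,-1.4],"hand": 2.0},{"delta_rot": [0,0,0],"delta_pos": [0,0,-1.2],"hand": 2.0},{"delta_rot": [0,0,0],"delta_pos": [0,0,-0.8],"hand": 2.0},{"delta_rot": [0,0,0],"delta_pos": [0,0,0],"hand": 2.0}]' --force 50

```text
t: 6.4
eef_pos: [0.5941, -0.1696, 0.139]
ee_rot: [3.141, -0.002, -2.902]
force: [-0.2, 1.0, -2.6]
width: 0.0258
```

```bash
python3 - <<'E'
from h import *
s=get_state();print(s['t'],s['eef_pos'],np.degrees(s['ee_rot']),s['force'],s['width'])
t=grab_frame("scene")[190:370,220:360]
cv2.imwrite("pics/s4.png",cv2.convertScaleAbs(cv2.resize(t,None,fx=3.2,fy=3.2,interpolation=cv2.INTER_CUBIC),alpha=1.6,beta=10))
w=grab_frame("wrist")[115:255,225:455];cv2.imwrite("pics/w4.png",cv2.convertScaleAbs(cv2.resize(w,None,fx=3.4,fy=3.4,interpolation=cv2.INTER_CUBIC),alpha=1.2,beta=10))
E
```

```text
6.4 [ 0.5941 -0.1696  0.139 ] [ 179.962    -0.1301 -166.2559] [-0.1791  0.9645 -2.6049] 0.025806658413023043
```

View pics/s4.png

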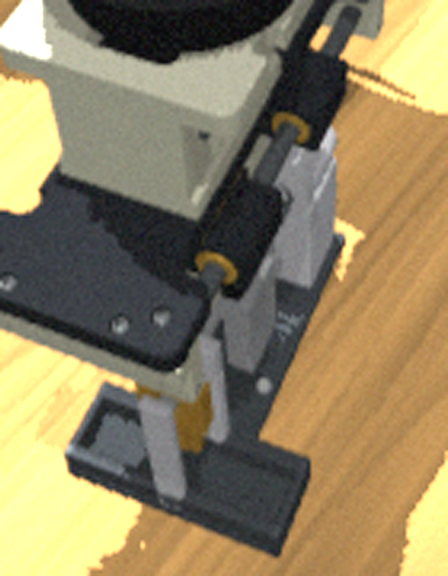

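View pics/w4.png

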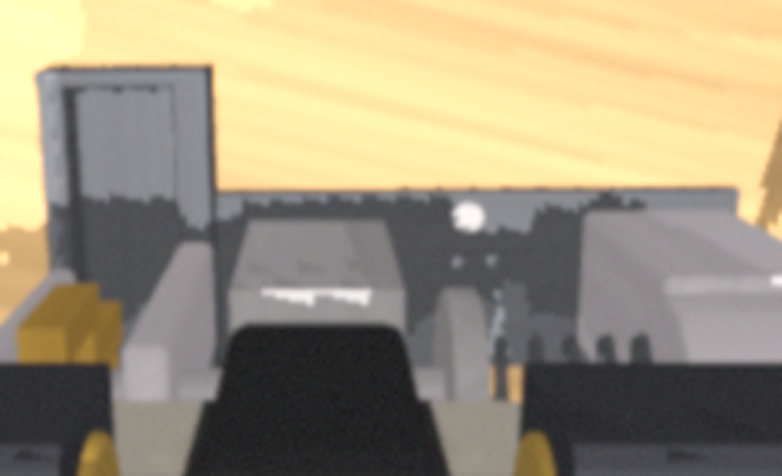

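The fork straddles the rod, with the cheek to its left (118–168) and the collar to its right (435–480) in the crop. Now I'll push along the bar's +y.

>>> move_arm --rows '[{"delta_rot": [0,0,0],"delta_pos": [-0.1,0.42,0],"hand": 2.0},{"delta_rot": [0,0,0],"delta_pos": [-0.1,0.42,0],"hand": 2.0},{"delta_rot": [0,0,0],"delta_pos": [-0.1,0.42,0],"hand": 2.0},{"delta_rot": [0,0,0],"delta_pos": [-0.1,0.42,0],"hand": 2.0},{"delta_rot": [0,0,0],"delta_pos": [-0.1,0.42,0],"hand": 2.0},{"delta_rot": [0,0,0],"delta_pos": [-0.1,0.42,0],"hand": 2.0},{"delta_rot": [0,0,0],"delta_pos": [-0.1,0.42,0],"hand": 2.0},{"delta_rot": [0,0,0],"delta_pos": [-0.1,0.42,0],"hand": 2.0},{"delta_rot": [0,0,0],"delta_pos": [0,0,0],"hand": 2.0},{"delta_rot": [0,0,0],"delta_pos": [0,0,0],"hand": 2.0}]'

```text
t: 7.5
eef_pos: [0.5869, -0.1362, 0.141]
ee_rot: [-3.141, 0.0, -2.901]
force: [-0.2, -5.1, -0.1]
width: 0.0257
```

```bash
cat > look.py <<'E'
from h import *
import sys
n=sys.argv[1]
s=get_state();print(s['t'],s['eef_pos'],np.degrees(s['ee_rot']),s['force'],s['width'])
t=grab_frame("scene")[190:370,220:360]
cv2.imwrite(f"pics/s{n}.png",cv2.convertScaleAbs(cv2.resize(t,None,fx=3.2,fy=3.2,interpolation=cv2.INTER_CUBIC),alpha=1.6,beta=10))
w=grab_frame("wrist")[115:255,205:455];cv2.imwrite(f"pics/w{n}.png",cv2.convertScaleAbs(cv2.resize(w,None,fx=3.1,fy=3.1,interpolation=cv2.INTER_CUBIC),alpha=1.2,beta=10))
E
python3 look.py 5
```

```text
7.5 [ 0.5869 -0.1362  0.141 ] [-179.9527    0.0179 -166.2141] [-0.2079 -5.0544 -0.108 ] 0.025685571025583165
```

View pics/s5.png

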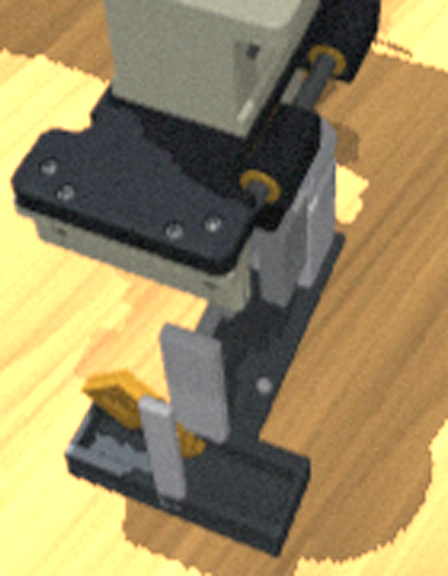

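View pics/w5.png

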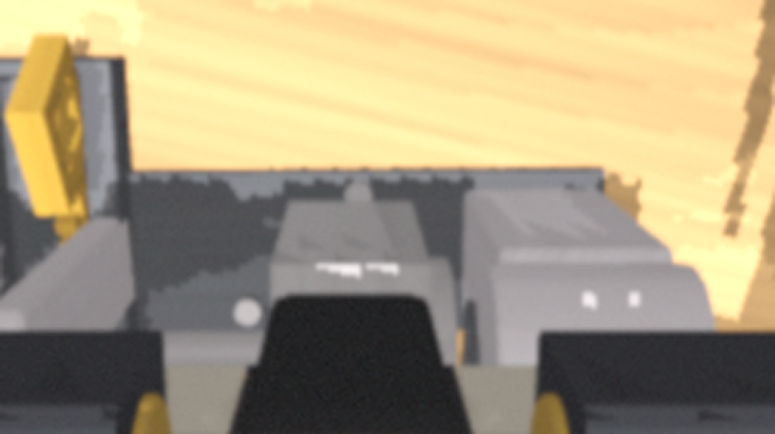

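The key has come off the rod and is tipping into the tray. I'll hold still and look again.

>>> move_arm --rows '[{"delta_rot": [0,0,0],"delta_pos": [0,0,0],"hand": 2.0},{"delta_rot": [0,0,0],"delta_pos": [0,0,0],"hand": 2.0},{"delta_rot": [0,0,0],"delta_pos": [0,0,0],"hand": 2.0},{"delta_rot": [0,0,0],"delta_pos": [0,0,0],"hand": 2.0},{"delta_rot": [0,0,0],"delta_pos": [0,0,0],"hand": 2.0},{"delta_rot": [0,0,0],"delta_pos": [0,0,0],"hand": 2.0},{"delta_rot": [0,0,0],"delta_pos": [0,0,0],"hand": 2.0},{"delta_rot": [0,0,0],"delta_pos": [0,0,0],"hand": 2.0},{"delta_rot": [0,0,0],"delta_pos": [0,0,0],"hand": 2.0},{"delta_rot": [0,0,0],"delta_pos": [0,0,0],"hand": 2.0}]'

```text
t: 8.6
eef_pos: [0.587, -0.1364, 0.141]
ee_rot: [-3.141, 0.0, -2.901]
force: [1.1, -5.2, 0.4]
width: 0.0255
```

```bash
python3 look.py 6
```

```text
8.6 [ 0.587  -0.1364  0.141 ] [-179.9498    0.0194 -166.2274] [ 1.101  -5.2294  0.3918] 0.02550758470801523
```

View pics/s6.png

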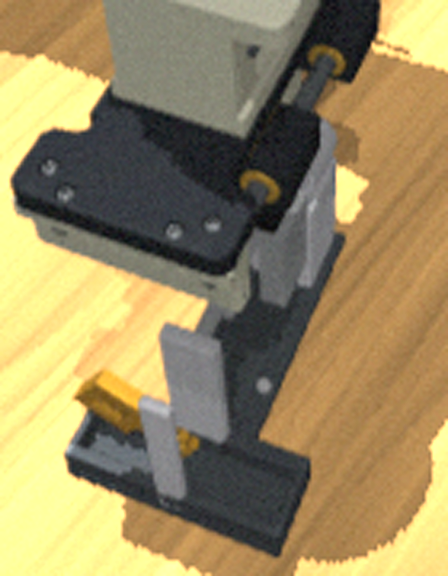

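View pics/w6.png

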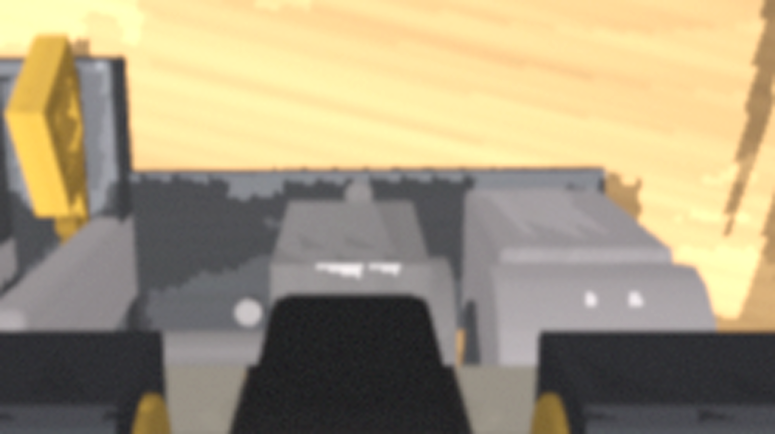

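The key has settled, with its bow end near the tray's -x end, well below the rod. Now I'll ease back the way I came so the collar follows home, then lift.

>>> move_arm --rows '[{"delta_rot": [0,0,0],"delta_pos": [0.1,-0.42,0],"hand": 2.0},{"delta_rot": [0,0,0],"delta_pos": [0.1,-0.42,0],"hand": 2.0},{"delta_rot": [0,0,0],"delta_pos": [0.1,-0.42,0],"hand": 2.0},{"delta_rot": [0,0,0],"delta_pos": [0.1,-0.42,0],"hand": 2.0},{"delta_rot": [0,0,0],"delta_pos": [0.1,-0.42,0],"hand": 2.0},{"delta_rot": [0,0,0],"delta_pos": [0.1,-0.42,0],"hand": 2.0},{"delta_rot": [0,0,0],"delta_pos": [0.1,-0.42,0],"hand": 2.0},{"delta_rot": [0,0,0],"delta_pos": [0.1,-0.42,0],"hand": 2.0},{"delta_rot": [0,0,0],"delta_pos": [0,0,0],"hand": 2.0},{"delta_rot": [0,0,0],"delta_pos": [0,0,0],"hand": 2.0}]'

```text
t: 9.7
eef_pos: [0.5945, -0.1695, 0.1403]
ee_rot: [3.141, -0.001, -2.902]
force: [1.5, 0.3, -2.3]
width: 0.0258
```

```bash
python3 look.py 7
```

```text
9.7 [ 0.5945 -0.1695  0.1403] [ 179.9748   -0.0331 -166.2602] [ 1.5243  0.3155 -2.3145] 0.02583727851184042
```

View pics/s7.png

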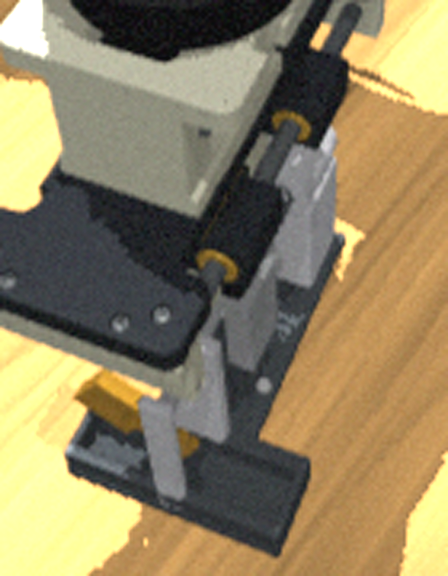

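View pics/w7.png

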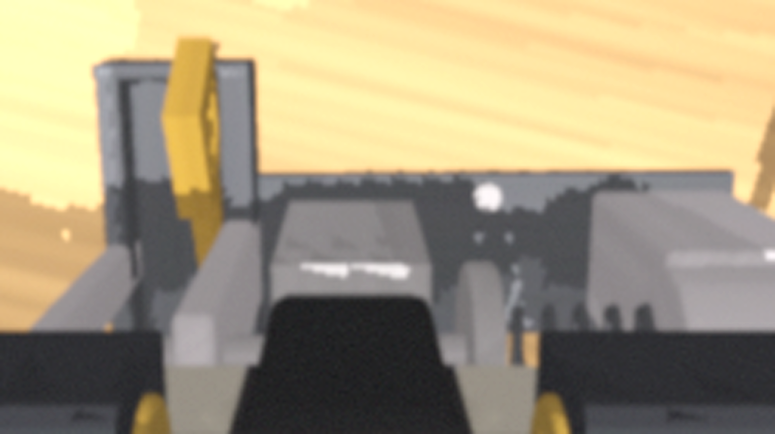

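The collar is home and the key lies in the tray, tipped against its end rim. Lifting and returning to the fork's spot.

>>> move_arm --rows '[{"delta_rot": [0,0,0],"delta_pos": [0,0,0.6],"hand": 2.0},{"delta_rot": [0,0,0],"delta_pos": [0,0,1.2],"hand": 2.0},{"delta_rot": [0,0,0],"delta_pos": [0,0,1.5],"hand": 2.0},{"delta_rot": [0,0,0],"delta_pos": [0,0,1.5],"hand": 2.0},{"delta_rot": [0,0,0],"delta_pos": [0,0,1.5],"hand": 2.0},{"delta_rot": [0,0,0],"delta_pos": [0,0,1.5],"hand": 2.0},{"delta_rot": [0,0,0],"delta_pos": [0,0,1.5],"hand": 2.0},{"delta_rot": [0,0,0],"delta_pos": [-0.5,0.8,0.5],"hand": 2.0},{"delta_rot": [0,0,-2.9],"delta_pos": [-1.2,1.8,0],"hand": 2.0},{"delta_rot": [0,0,-2.9],"delta_pos": [-1.6,2.5,0],"hand": 2.0}]'

```text
t: 10.8
eef_pos: [0.5613, -0.1182, 0.2387]
ee_rot: [3.141, 0.0, -3.006]
force: [0.2, 1.1, -2.5]
width: 0.0255
```

>>> move_arm --rows '[{"delta_rot": [0,0,-2.9],"delta_pos": [-1.6,2.5,0],"hand": 2.0},{"delta_rot": [0,0,-2.9],"delta_pos": [-1.7,2.6,0],"hand": 2.0},{"delta_rot": [0,0,-2.9],"delta_pos": [-1.7,2.6,0],"hand": 2.0},{"delta_rot": [0,0,-2.9],"delta_pos": [-1.7,2.6,0],"hand": 2.0},{"delta_rot": [0,0,-2.9],"delta_pos": [-1.7,2.6,0],"hand": 2.0},{"delta_rot": [0,0,-2.9],"delta_pos": [-1.7,2.6,-1],"hand": 2.0},{"delta_rot": [0,0,-2.9],"delta_pos": [-1.4,2.2,-2],"hand": 2.0},{"delta_rot": [0,0,-1.5],"delta_pos": [-0.3,0.5,-2],"hand": 2.0},{"delta_rot": [0,0,0],"delta_pos": [0,0,-2],"hand": 2.0},{"delta_rot": [0,0,0],"delta_pos": [0,0,0],"hand": 2.0}]'

```text
t: 11.8
eef_pos: [0.4416, 0.0632, 0.1668]
ee_rot: [-3.139, -0.003, 2.901]
force: [-0.2, 0.1, -1.3]
width: 0.0257
```

```bash
python3 - <<'E'
from h import *
s=get_state();print(s['t'],s['eef_pos'],np.degrees(s['ee_rot']),s['force'],s['width'])
t=grab_frame("scene")
cv2.imwrite("pics/s8.png",cv2.convertScaleAbs(cv2.resize(t[20:370,180:460],None,fx=2.,fy=1.7,interpolation=cv2.INTER_CUBIC),alpha=1.6,beta=10))
t=grab_frame("top")
cv2.imwrite("pics/t8.png",cv2.convertScaleAbs(cv2.resize(t[120:210,335:465],None,fx=5,fy=5,interpolation=cv2.INTER_CUBIC),alpha=1.6,beta=10))
E
```

```text
11.8 [0.4416 0.0632 0.1668] [-179.8733   -0.1814  166.1957] [-0.2374  0.1318 -1.3112] 0.025711826742468063
```

View pics/s8.png

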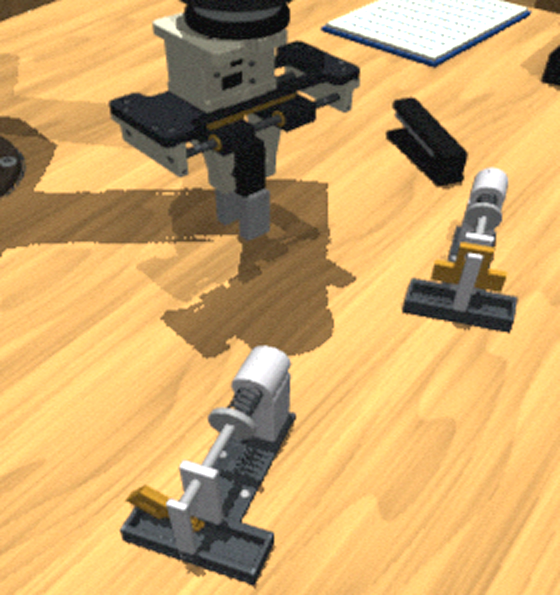

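View pics/t8.png

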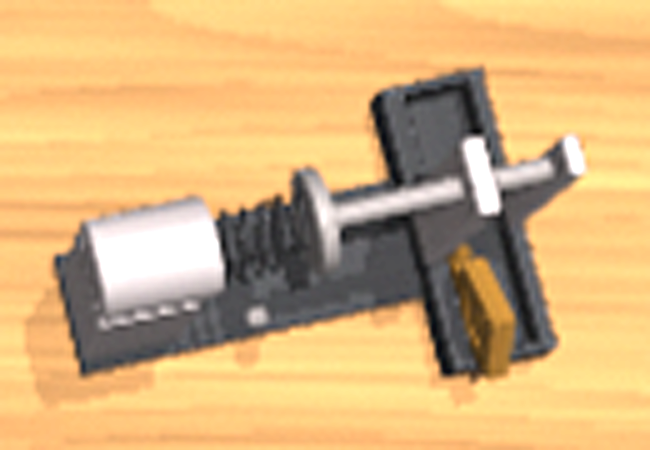

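The bar is home, the tag still hangs on the other keeper, and the key lies in the tray leaning on its end rim. I'll set the fork down, slowly near the desk.

>>> move_arm --rows '[{"delta_rot": [0,0,0],"delta_pos": [0,0,-1.5],"hand": 2.0},{"delta_rot": [0,0,0],"delta_pos": [0,0,-2],"hand": 2.0},{"delta_rot": [0,0,0],"delta_pos": [0,0,-2],"hand": 2.0},{"delta_rot": [0,0,0],"delta_pos": [0,0,-1.3],"hand": 2.0},{"delta_rot": [0,0,0],"delta_pos": [0,0,-0.8],"hand": 2.0},{"delta_rot": [0,0,0],"delta_pos": [0,0,-0.5],"hand": 2.0},{"delta_rot": [0,0,0],"delta_pos": [0,0,-0.1],"hand": 2.0},{"delta_rot": [0,0,0],"delta_pos": [0,0,-0.1],"hand": 2.0},{"delta_rot": [0,0,0],"delta_pos": [0,0,0],"hand": 2.0},{"delta_rot": [0,0,0],"delta_pos": [0,0,0],"hand": 2.0}]'

```text
t: 12.9
eef_pos: [0.444, 0.0636, 0.086]
ee_rot: [3.141, 0.001, 2.9]
force: [-0.4, -0.2, -2.6]
width: 0.0253
```

>>> move_arm --rows '[{"delta_rot": [0,0,0],"delta_pos": [0,0,-0.1],"hand": 2.0},{"delta_rot": [0,0,0],"delta_pos": [0,0,-0.1],"hand": 2.0},{"delta_rot": [0,0,0],"delta_pos": [0,0,-0.1],"hand": 2.0},{"delta_rot": [0,0,0],"delta_pos": [0,0,0],"hand": 2.0},{"delta_rot": [0,0,0],"delta_pos": [0,0,0],"hand": 2.0},{"delta_rot": [0,0,0],"delta_pos": [0,0,0],"hand": 2.0},{"delta_rot": [0,0,0],"delta_pos": [0,0,0],"hand": 2.0},{"delta_rot": [0,0,0],"delta_pos": [0,0,0],"hand": 2.0},{"delta_rot": [0,0,0],"delta_pos": [0,0,0],"hand": 2.0},{"delta_rot": [0,0,0],"delta_pos": [0,0,0],"hand": 2.0}]'

```text
t: 13.9
eef_pos: [0.4438, 0.0634, 0.0826]
ee_rot: [3.142, 0.0, 2.9]
force: [-0.3, 0.0, -2.5]
width: 0.0254
```

```bash
python3 - <<'E'
from h import *
for i in range(3):
    s=get_state();print(s['t'],s['eef_pos'],np.degrees(s['ee_rot']),s['force'],s['moment'],s['width'])
    t=grab_frame("scene")
cv2.imwrite("pics/s9.png",cv2.convertScaleAbs(cv2.resize(t[60:220,240:400],None,fx=4,fy=3.7,interpolation=cv2.INTER_CUBIC),alpha=1.6,beta=10))
E
```

```text
13.9 [0.4438 0.0634 0.0826] [179.9985   0.0003 166.1573] [-0.2835  0.0035 -2.4617] [-0.038  -0.0522 -0.0012] 0.025443331471098417
13.95 [0.4438 0.0635 0.0826] [179.9963   0.002  166.1594] [-1.4395  0.0596 -3.3406] [-0.0083 -0.025   0.0782] 0.025899904287436146
14.0 [0.4438 0.0634 0.0826] [-179.9993    0.0003  166.1588] [ 0.2492  0.7745 -2.9324] [-0.0497 -0.0332  0.0512] 0.025838138073684066
```

View pics/s9.png

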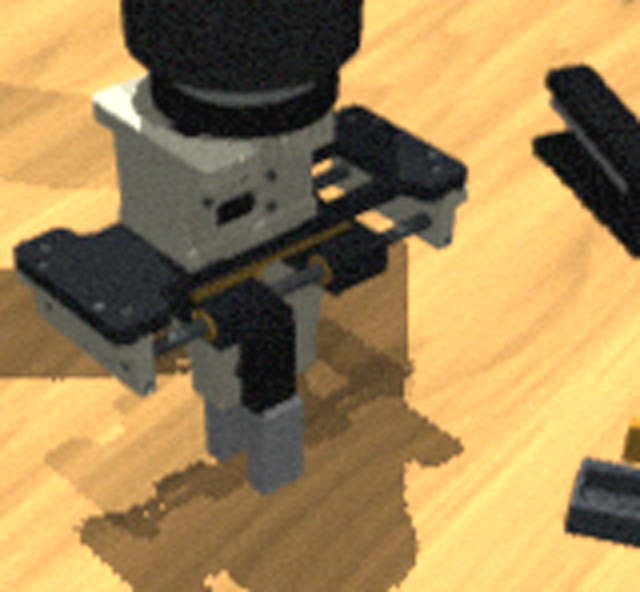

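Not touching yet: the force still reads the fork's weight. I'll go on in half-millimetre steps.

>>> move_arm --rows '[{"delta_rot": [0,0,0],"delta_pos": [0,0,-0.05],"hand": 2.0},{"delta_rot": [0,0,0],"delta_pos": [0,0,-0.05],"hand": 2.0},{"delta_rot": [0,0,0],"delta_pos": [0,0,0],"hand": 2.0},{"delta_rot": [0,0,0],"delta_pos": [0,0,0],"hand": 2.0},{"delta_rot": [0,0,0],"delta_pos": [0,0,0],"hand": 2.0},{"delta_rot": [0,0,0],"delta_pos": [0,0,0],"hand": 2.0},{"delta_rot": [0,0,0],"delta_pos": [0,0,0],"hand": 2.0},{"delta_rot": [0,0,0],"delta_pos": [0,0,0],"hand": 2.0},{"delta_rot": [0,0,0],"delta_pos": [0,0,0],"hand": 2.0},{"delta_rot": [0,0,0],"delta_pos": [0,0,0],"hand": 2.0}]'

```text
t: 15.05
eef_pos: [0.4439, 0.0635, 0.0822]
ee_rot: [3.141, 0.0, 2.9]
force: [-3.2, 0.1, 7.5]
width: 0.0256
```

```bash
python3 - <<'E'
from h import *
for i in range(3):
    s=get_state();print(s['t'],s['eef_pos'],s['force'],s['moment']);grab_frame("scene")
E
```

```text
15.05 [0.4439 0.0635 0.0822] [-3.2338  0.135   7.5093] [ 0.0247  1.2168 -0.0249]
15.1 [0.4439 0.0635 0.0821] [-3.7621 -0.1591  5.9376] [ 0.0459  1.2251 -0.0272]
15.15 [0.4439 0.0635 0.0821] [-2.8096  0.345   7.1517] [ 0.03    1.2489 -0.0635]
```

The fork is in contact, at about 10 N. I'll soften the grip so it settles flat, then open.

>>> move_arm --rows '[{"delta_rot": [0,0,0],"delta_pos": [0,0,0],"hand": 2.0},{"delta_rot": [0,0,0],"delta_pos": [0,0,0],"hand": 2.0},{"delta_rot": [0,0,0],"delta_pos": [0,0,0],"hand": 2.0},{"delta_rot": [0,0,0],"delta_pos": [0,0,0],"hand": 2.7},{"delta_rot": [0,0,0],"delta_pos": [0,0,0],"hand": 2.9},{"delta_rot": [0,0,0],"delta_pos": [0,0,0],"hand": 3.2},{"delta_rot": [0,0,0],"delta_pos": [0,0,0],"hand": 3.6},{"delta_rot": [0,0,0],"delta_pos": [0,0,0],"hand": 4.2},{"delta_rot": [0,0,0],"delta_pos": [0,0,0],"hand": 5.0},{"delta_rot": [0,0,0],"delta_pos": [0,0,0],"hand": 6.0}]' --force 4

```text
t: 16.2
eef_pos: [0.4438, 0.0635, 0.0815]
ee_rot: [-3.142, -0.0, 2.9]
force: [-0.2, 0.6, -0.0]
width: 0.0525
```

```bash
python3 - <<'E'
from h import *
s=get_state();print(s['t'],s['eef_pos'],s['force'],s['width']);t=grab_frame("scene")
cv2.imwrite("pics/s10.png",cv2.convertScaleAbs(cv2.resize(t[60:220,240:400],None,fx=4,fy=3.7,interpolation=cv2.INTER_CUBIC),alpha=1.6,beta=10))
w=grab_frame("wrist");cv2.imwrite("pics/w10.png",cv2.convertScaleAbs(w,alpha=1.5,beta=10))
E
```

```text
16.2 [0.4438 0.0635 0.0815] [-0.2242  0.6166 -0.0061] 0.052481826826682045
```

View pics/s10.png

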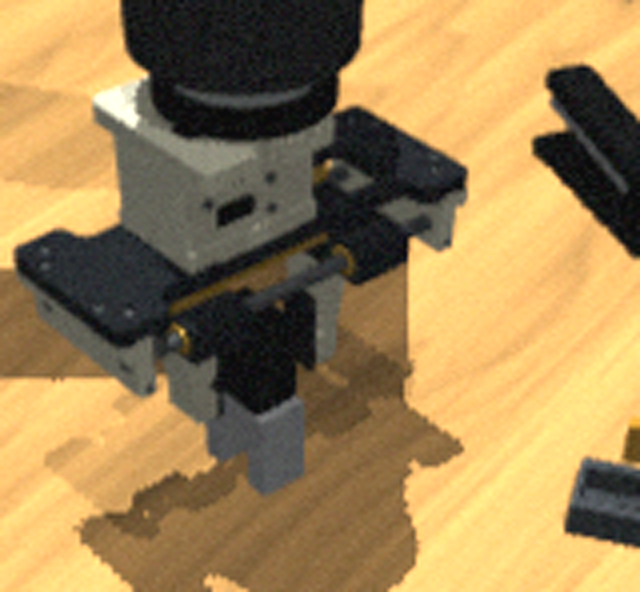

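View pics/w10.png

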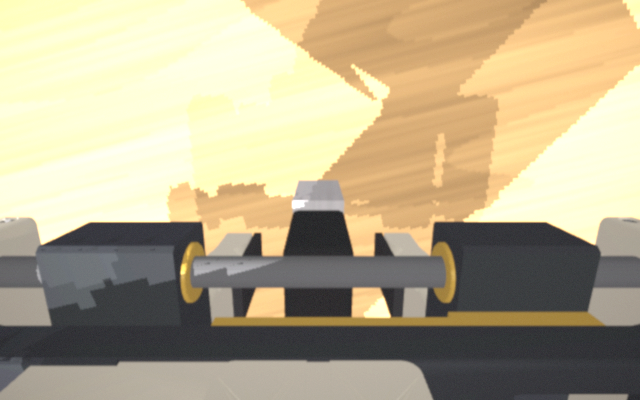

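The fork stands free between the open fingers. Retreating straight up.

>>> move_arm --rows '[{"delta_rot": [0,0,0],"delta_pos": [0,0,0],"hand": 7.0},{"delta_rot": [0,0,0],"delta_pos": [0,0,0],"hand": 7.0},{"delta_rot": [0,0,0],"delta_pos": [0,0,0.8],"hand": 7.0},{"delta_rot": [0,0,0],"delta_pos": [0,0,1.5],"hand": 7.0},{"delta_rot": [0,0,0],"delta_pos": [0,0,2.5],"hand": 7.0},{"delta_rot": [0,0,0],"delta_pos": [0,0,3],"hand": 7.0},{"delta_rot": [0,0,0],"delta_pos": [0,0,3],"hand": 7.0},{"delta_rot": [0,0,0],"delta_pos": [0,0,3],"hand": 7.0},{"delta_rot": [0,0,0],"delta_pos": [0,0,2],"hand": 7.0},{"delta_rot": [0,0,0],"delta_pos": [0,0,0],"hand": 7.0}]'

```text
t: 17.3
eef_pos: [0.4452, 0.064, 0.2432]
ee_rot: [3.138, 0.005, 2.9]
force: [0.5, 1.2, -0.4]
width: 0.0702
```

```bash
python3 - <<'E'
from h import *
s=get_state();print(s['t'],s['eef_pos'],s['force'],s['width']);t=grab_frame("scene")
cv2.imwrite("pics/s11.png",cv2.convertScaleAbs(cv2.resize(t[20:370,180:460],None,fx=2.,fy=1.7,interpolation=cv2.INTER_CUBIC),alpha=1.6,beta=10))
t=grab_frame("top")
cv2.imwrite("pics/t11.png",cv2.convertScaleAbs(cv2.resize(t[100:280,110:470],None,fx=2.2,fy=2.2,interpolation=cv2.INTER_CUBIC),alpha=1.6,beta=10))
C4=lambda u,v:(335+u/5-.4,120+v/5-.4)
v=[.5884,-.1452,np.radians(13.7)]
for z in (.025,.035,.045):
    for p in [(488,318),(492,372)]:
        P=ray("top",C4(*p),z)-[v[0],v[1],0];c,s_=np.cos(v[2]),np.sin(v[2]);print(z,p,c*P[0]+s_*P[1],-s_*P[0]+c*P[1])
E
```

```text
17.3 [0.4452 0.064  0.2432] [ 0.5482  1.2483 -0.3926] 0.07015648017722148
0.025 (488, 318) -0.03611386549321072 -0.06449279341058536
0.025 (492, 372) -0.05482846224159781 -0.06102627190150582
0.035 (488, 318) -0.0372600450887403 -0.06165122981806116
0.035 (492, 372) -0.0557599572564164 -0.05822447452605316
0.045 (488, 318) -0.03840622468426999 -0.05880966622553699
0.045 (492, 372) -0.05669145227123487 -0.05542267715060052
```

View pics/s11.png

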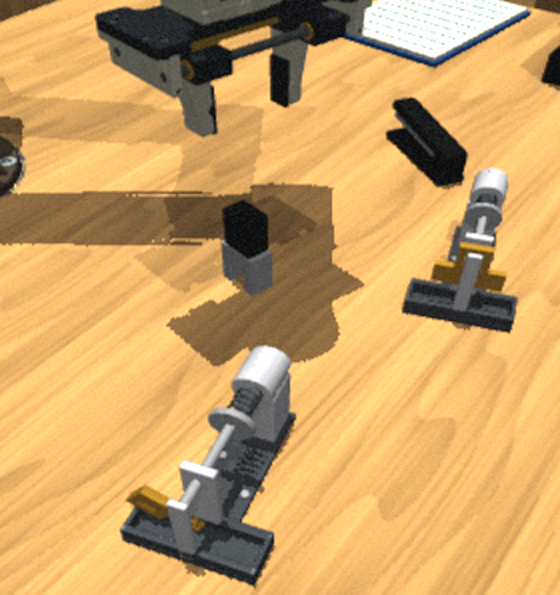

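View pics/t11.png

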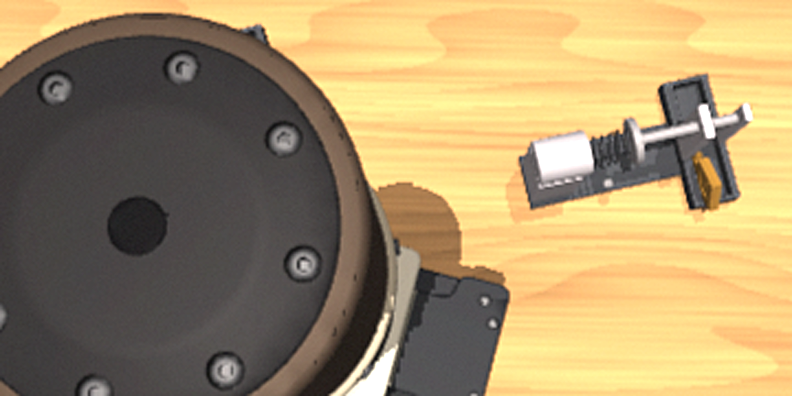

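The fork stands upright, the bar is home and the tag is hanging. The key is in the tray with its window centre well inside, and it has not moved. Handing in.

```bash
python3 -c "
from station import *
print(job_done(), get_state()['t'])"
```

```text
the job is handed in; nothing more can be done
the job is handed in; nothing more can be done
```

The key is off its bar and in the catch tray, and I handed the job in at about 17.5 s of the 48 s allowed. I gripped the fork, set it over the key keeper's bar and pushed the collar back with about 5 N at the wrist until the key dropped. I then let the bar spring home and stood the fork upright on its original spot.

- **Bar, tag and tool:** the last pictures showed the bar home, the tag still hanging on the other keeper, and the fork upright with the gripper about 16 cm above its grasp height.
- **Key:** it does not lie flat. It leans on the tray's end rim with its bow sticking out about 3–5 mm past the tray's end. Its window centre is about 14 mm inside, and it stayed still in every later picture. I left it there rather than risk nudging it.
- **Contact:** the gripper never touched the key. The largest wrist force I read was about 8 N, as the fork met the desk.
- **Measurements that disagreed:** estimates of the keeper's yaw ranged from 12.8° to 15.7°. I used about 13.8°, well within the fork's clearance.

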